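Set the pill dispenser for tonight

ROBOT

A 6-joint arm with a two-finger parallel gripper is mounted at the origin on the work surface. World frame = base frame: x ahead of the robot, y to its left, z up, the work surface at z = 0. Lengths are in mm, angles in rad, forces in N, time in s.
With the tool pointing down it reaches from about 275 to 1000 mm from the base axis. Payload 8.4 kg.
Tool frame: the origin (TCP) lies between the finger pads; the fingertips stand r.tips_ahead ahead of it and the grasp point (between the pads) lies 6 mm ahead of it (r.tips_ahead is the distance from the TCP to the fingertips, in mm); z points along the fingers, y is the line along which they close (so a half turn about z gives the same grasp; the last joint's range is limited). The gripper opens to 85 mm and grips with 20 to 120 N. Pads are 22 mm wide; open, the fingers measure 114 mm over their backs; the gripper's body (76 mm by 85 mm) begins 54 mm behind the grasp point. The pads swing forward as they close: fully open they stand 13 mm farther back than shut.
Start: joints at [-1.218, 0.353, 1.633, -0, 1.155, -0.002], TCP at [217.125, -586.075, 230.381] pointing down, gripper open.
Joint ranges: [-2.63, 2.63], [-0.92, 2.1], [0.06, 2.66], [-1.3, 4.44], [0, 2.69], [-3.02, 3.02]. Speed limits (rad/s): [2.22, 2.22, 2.79, 3.14, 3.14, 3.14].

INTERFACE

Orientations are given as [roll, pitch, yaw] about the fixed x, y, z axes, in that order (R = Rz(yaw) Ry(pitch) Rx(roll)).
In Python, from rig import r gives the robot as it stands.
- The arm moves only by the tool carry_out, never from a script. Its arguments are lists of equal length, an entry for each row: "delta_pos": the shift along the tool's x, y, z in m, a list of three; "rot": the turn, a rotation vector about the tool's x, y, z in degrees, a list of three. A call has 1 to 8 rows; each row is the pose to reach, as a shift and turn from the pose commanded when the call began, along the tool's axes at that moment; what a row does not reach only later rows make up. A row lasts 1/8 s, in which the tool goes at most 62.5 mm and 10.7 degrees, less where a joint would pass 70% of its speed; a pose out of reach is approached as far as the arm can. A call with a gripper value outside its range is refused whole. "claw" is the finger opening in m, from 0 to 0.0854, set as the call begins (left out, the last holds). The fingers move at their own pace and stop on an object; "grip_force" is the grip in N (left out, the last holds). Time passes only in rows, so rows that repeat a pose let the fingers close. It gives the time, the measured TCP pose, the force, the opening and the grip force at its end, in the units of the state.
- r.sense(): the state, without advancing time (a new reading comes with each control period).
- r.grab_frame(name): name is "scene" or "top" or "wrist"; returns the picture (400x640x3 uint8, blue, green, red); there is no depth.
- r.camera_info(name): a dict with "fx", "fy", "cx", "cy" (pixels), "distortion" ([k1, k2, p1, p2, k3] as OpenCV has them; the pictures are not rectified), "pose" (4x4, takes a point from camera to world coordinates); the wrist camera has in their place "hand_eye" (4x4, takes a point from camera to tool coordinates, whose origin is the TCP and whose axes are the flange's). Camera axes: x right, y down, z forward; pixel columns grow to the right and rows downward; lengths in mm; the calibration is good to about 2 mm. A picture is of the moment at which its call begins: read the wrist's pose just before it. camera_info takes no time and is no camera call.
- r.sign_off(): hands the job in; it is judged then, once.
Trained networks look in the newest picture that a camera, given by its name, has taken for a name from the list of things; names that differ only in an ending like _2 or _b are one class to them, and where a whole thing is asked for, a point or a joint stands for the part that bears it (a point fixed in the world has none). Each returns a list of dicts, best first, with "p" (0 to 1); they miss things now and then, are a little off and sometimes report something else, mostly with a low value. They report only what shows in the picture. A call takes as long as a camera call.
- r.recognise(thing, camera): "box" ([left, top, right, bottom] in pixels, round what is visible of it).
- r.cut_out(thing, camera): "mask" (400x640 bool, what is visible of it) and "box" ([left, top, right, bottom] in pixels, round what is visible of it).
The state is a dict: "clock": time; "qpos": joint angles; "qvel": joint speeds; "joint_efforts": joint torques, N m; "eef_pos": TCP position; "tcp_rot": TCP orientation; "contact_force": force on the tool from outside, world axes, zero at the start; "wrist_torque": the same for the moment, N m; "opening": opening from 0.0 (shut) to 1.0 (fully open); "grasp_force": force on a finger pad.
Only numpy, scipy, OpenCV 4.12 (cv2) and the standard library are available. Lean on these libraries where they do the work, as an engineer would, in place of code of your own. Each camera call takes 0.05 s, during which the arm holds its last target. There are 200 camera calls.

TASK

Set the pill dispenser for tonight: press its big round button, gently, as many times as it takes to bring the raised rib on the drum under the clear cover to the black mark on the rim, and turn the reminder dial beside it to the group of three studs. The button counts only when pressed fully home and let up again; do not lean on it, and leave the other things on the dresser where they stand.

Things in the scene. Friction and masses are not known exactly. Their poses are not given: they have to be found in the camera images.
- disp: White pill dispenser, 140 mm deep, 205 mm wide, standing fast. Origin: on the dresser under the centre of its sloping face; x level towards its high back edge, y to the left, z up. The face is flat, 72 mm high at its centre, and slopes 20 degrees, low towards -x: its outward normal is z leaned 20 degrees to -x. Half-way up it: the button and drum axis at y = -45 mm, the dial axis at y = +60 mm.
- face (a point): Centre of the sloping face, in its plane; z axis = the face's outward normal, x up the slope, y across. A clear cover plate, 118 by 105 mm and 4 mm thick, lies on the face around the button, over the drum.
- cap: The button: round grey cap 46 mm across, in a hole of the clear cover. Origin: centre of its flat top; z = outward normal of the face (press along -z), x up the slope. At rest its top is 31 mm above the face. Free play first: 1 to 6 mm at under 2 N, unknown beforehand. Then it works over 11 mm more, 3 rising to 6.5 N, to a firm stop. Over 30 N would damage it.
- drum (a joint): Angle of the drum (rad): 0 with the rib at the mark. A full press of the button to its stop and back up (springs back by itself, let up fully) advances it 0.628, a tenth of a turn, anticlockwise seen from outside the face; a shorter press counts nothing. It does not turn back but comes round: 6.283 is the mark again. Starts one to six steps before the mark (-3.77 to -0.63).
- rib (a point): Point on top of the outer end of the drum's one raised rib (black radial bar, 27 mm long, 10 mm wide, in one of the ten cells; the other nine hold round white tablets), 46 mm from the drum's axis, under the clear cover.
- mark (a point): Where rib is when the rib stands at the mark: on the drum's edge, straight up the slope from its axis. The mark is the black arrow-like piece on the rim just beyond.
- dial (a joint): Angle of the reminder dial (rad). It clicks into six positions 0.45 apart and stays: 0 at one stud, 0.45 at two, 0.90 at three, 1.35 at four, 1.80 at five, 2.25 at six; grows anticlockwise seen from outside the face (one stud at the right end of the arc, six at the left); about 0.13 N m a click. The bar's pointer end (white line on top) points up the slope at 1.125. Starts at four, five or six studs.
- dial_grip (a point): Point on the dial's axis inside its grip bar, 24 mm above the face. The grey bar is 52 mm long, 14 mm wide, from 6 to 36 mm above the face, on a round skirt 58 mm across and 6.5 mm high. z axis = the face's outward normal; x turns with the dial and points up the slope at 0; the bar's pointer end lies along x turned by -1.125 rad about z.
- angel: White ceramic angel figurine, 72 mm across, 119 mm tall, behind the dispenser; origin under its foot. Leave it.
- votive: Red glass votive cup, empty, 68 mm across, 70 mm tall, beside the dispenser; origin under its foot. Leave it.
- pillbottle: Amber pill bottle with a white cap, 52 mm across, 90 mm tall, beside the dispenser; origin under its foot. Leave it.
- crucifix: Silver aluminium crucifix on a 60 by 90 mm foot, 204 mm tall, 100 mm across its arms, behind the dispenser; origin under its foot. Leave it.

How it is judged:
By the outcome, as a careful person would: the job done as asked, in the order asked, and still so for the second after the job is handed in, with the robot touching nothing.
It also fails if it takes over 58 s, if anything falls off the work surface, if the arm or the gripper's body presses on something with over 40 N, if the wrist force passes 120 N, or if a joint passes its speed limit or range.

## Working session

There is one attempt and no reset: what is moved stays moved. The work goes in short steps, Python scripts to look and compute and a tool call to move; the robot and the scene stay as the last step left them, time stands still between calls to the robot, and variables do not carry over. Pictures are saved under pics/ and viewed, at most 10 in all, crops included, and the job is handed in when it is done.

Besides the shell and the picture viewer there is one more tool, called after "Call:" by a JSON object that holds its "name" and its "arguments". carry_out: Moves the arm, as the interface text tells. Its arguments: {"type":"object","properties":{"delta_pos":{"type":"array","items":{"type":"array","items":{"type":"number"}}},"rot":{"type":"array","items":{"type":"array","items":{"type":"number"}}},"claw":{"type":"number"},"grip_force":{"type":"number"}},"required":["delta_pos","rot"]}

```bash
mkdir -p pics; ls
python3 - <<'E'
from rig import r
import cv2,numpy as np
print(r.sense()); print(r.tips_ahead)
for c in ("scene","top"):
    im=r.grab_frame(c); cv2.imwrite(f"pics/{c}0.png",im)
    print(c,{k:np.round(v,4).tolist() for k,v in r.camera_info(c).items()})
    for t in ("disp","cap","dial","rib","drum","votive","pillbottle","angel","crucifix"):
        d=r.recognise(t,c); print(t,[(np.round(x["box"]).tolist(),round(x["p"],2)) for x in d[:2]])
print({k:np.round(v,4).tolist() for k,v in r.camera_info("wrist").items()})
E
```

```text
pics
{'clock': 0.0, 'qpos': array([-1.21844006e+00,  3.53680277e-01,  1.63416519e+00, -2.35181925e-05,
        1.15519615e+00, -2.39894465e-03]), 'qvel': array([-0.00137556, -0.00118994,  0.0013096 ,  0.00036622,  0.00031332,
        0.00046322]), 'joint_efforts': array([-1.56896469e-03, -6.05253053e+01, -3.42063081e+01, -1.67564081e-04,
        9.37186182e-03, -5.35036463e-06]), 'eef_pos': array([ 216.92277331, -585.61832223,  229.62833171]), 'tcp_rot': array([-3.14014365e+00,  1.80263728e-05,  3.54764738e-01]), 'contact_force': array([ 0.44458833, -0.98504183, -0.26890857]), 'wrist_torque': array([-0.03271489,  0.04412958, -0.06672461]), 'grasp_force': 0.0, 'opening': 0.9977046341032745}
25.0
scene {'fx': 443.5244, 'fy': 443.5244, 'cx': 320.0929, 'cy': 191.5176, 'distortion': [-0.0249, 0.0, 0.0, 0.0, 0.0], 'pose': [[-0.4725, 0.7175, -0.5118, 1181.6866], [0.8812, 0.3734, -0.29, 336.9448], [-0.0169, -0.588, -0.8087, 963.1061], [0.0, 0.0, 0.0, 1.0]]}
disp [([265.0, 148.0, 364.0, 230.0], 0.85)]
cap [([293.0, 155.0, 314.0, 172.0], 0.51)]
dial [([326.0, 163.0, 351.0, 192.0], 0.87)]
rib [
[... 463 characters left out ...]
6.0941], [0.0, 0.0, 0.0, 1.0]]}
disp [([299.0, 190.0, 395.0, 259.0], 0.84)]
cap [([355.0, 221.0, 376.0, 242.0], 0.93), ([298.0, 190.0, 396.0, 257.0], 0.28)]
dial [([308.0, 216.0, 335.0, 241.0], 0.88)]
rib []
drum []
votive []
pillbottle [([245.0, 199.0, 269.0, 224.0], 0.75)]
angel [([274.0, 135.0, 309.0, 166.0], 0.59), ([306.0, 212.0, 334.0, 242.0], 0.36)]
crucifix [([245.0, 197.0, 269.0, 224.0], 0.62), ([395.0, 145.0, 450.0, 180.0], 0.57)]
{'fx': 306.0107, 'fy': 306.0107, 'cx': 320.2878, 'cy': 194.1058, 'distortion': [-0.0431, 0.0, 0.0, 0.0, 0.0], 'hand_eye': [[-0.0008, -0.9572, -0.2893, 74.3334], [1.0, -0.0008, -0.0002, 0.1114], [-0.0001, -0.2893, 0.9572, -143.3313], [0.0, 0.0, 0.0, 1.0]]}
```

```bash
cat > h.py <<'E'
import numpy as np,cv2
from rig import r
from scipy.spatial.transform import Rotation as R
def K(c):
    i=r.camera_info(c); return np.array([[i["fx"],0,i["cx"]],[0,i["fy"],i["cy"]],[0,0,1]]),np.array(i["distortion"]),i
def T(s=None):
    s=s or r.sense(); M=np.eye(4); M[:3,:3]=R.from_euler("xyz",s["tcp_rot"]).as_matrix(); M[:3,3]=s["eef_pos"]; return M
def pose(c,s=None):
    i=r.camera_info(c); return np.array(i["pose"]) if "pose" in i else T(s)@np.array(i["hand_eye"])
def ray(c,uv,P):
    k,d,_=K(c); n=cv2.undistortPoints(np.array([[uv]],float),k,d)[0,0]
    v=P[:3,:3]@np.array([n[0],n[1],1]); return P[:3,3],v/np.linalg.norm(v)
def proj(c,X,P):
    k,d,_=K(c); I=np.linalg.inv(P); return cv2.projectPoints(np.array(X,float).reshape(-1,1,3),cv2.Rodrigues(I[:3,:3])[0],I[:3,3],k,d)[0][:,0]
def tri(rays):
    A=sum(np.eye(3)-np.outer(v,v) for o,v in rays); b=sum((np.eye(3)-np.outer(v,v))@o for o,v in rays); return np.linalg.solve(A,b)
E
python3 - <<'E'
from h import *
t=cv2.imread("pics/top0.png")[120:280,225:465]; s=cv2.imread("pics/scene0.png")[120:290,190:410]
cv2.imwrite("pics/both.png",np.vstack([cv2.resize(t,(450,300),interpolation=2),cv2.resize(s,(450,300),interpolation=2)]))
c=lambda b:((b[0]+b[2])/2,(b[1]+b[3])/2)
for n,a,b in (("cap",[293,155,314,172],[355,221,376,242]),("dial",[326,163,351,192],[308,216,335,241]),("disp",[265,148,364,230],[299,190,395,259])):
    print(n,tri([ray("scene",c(a),pose("scene")),ray("top",c(b),pose("top"))]).round(1))
E
```

```text
cap [561.3 -62.2  76.3]
dial [569.2  39.9  87. ]
disp [580.8 -23.   13. ]
```

View pics/both.png

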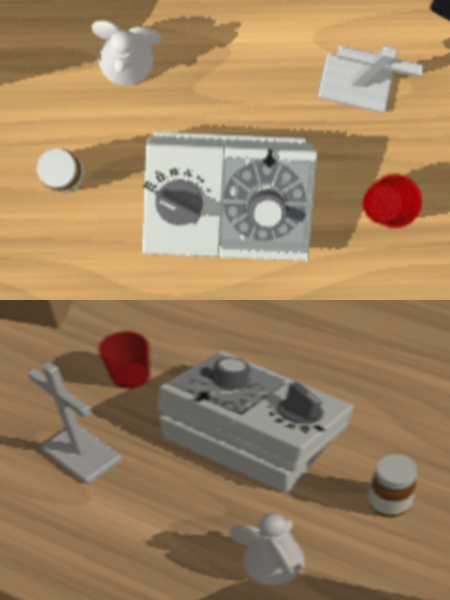

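```bash
cat >> h.py <<'E'
def frame(C,yaw):   # face frame: x up slope, y across, z normal
    M=np.eye(4); M[:3,:3]=R.from_euler("ZY",[yaw,-20*np.pi/180]).as_matrix(); M[:3,3]=C; return M
def tool(F,p,ang):  # tool at face-frame p, pointing along -n, tool x at angle ang (deg, ccw from upslope)
    M=np.eye(4); M[:3,:3]=R.from_euler("ZX",[ang,180],degrees=True).as_matrix(); M[:3,3]=p; return F@M
def delta(G,S=None):
    S=T() if S is None else S; D=np.linalg.inv(S)@G
    print("dpos",(D[:3,3]/1000).round(4).tolist(),"rot",np.degrees(R.from_matrix(D[:3,:3]).as_rotvec()).round(2).tolist(),"world",G[:3,3].round(1))
E
python3 - <<'E'
from h import *
F=frame([574,-16,72],-0.07); print(F.round(2))
delta(tool(F,[0,0,120],90))
E
```

```text
[[ 9.40e-01  7.00e-02 -3.40e-01  5.74e+02]
 [-7.00e-02  1.00e+00  2.00e-02 -1.60e+01]
 [ 3.40e-01  0.00e+00  9.40e-01  7.20e+01]
 [ 0.00e+00  0.00e+00  0.00e+00  1.00e+00]]
dpos [0.4953, -0.4275, 0.0456] rot [-17.75, 11.45, -64.96] world [533.1 -13.1 184.8]
```

Call:
{"name": "carry_out", "arguments": {"delta_pos": [[0.495,-0.4275,0.0456],[0.495,-0.4275,0.0456],[0.495,-0.4275,0.0456],[0.495,-0.4275,0.0456],[0.495,-0.4275,0.0456],[0.495,-0.4275,0.0456],[0.495,-0.4275,0.0456],[0.495,-0.4275,0.0456]], "rot": [[-17.75,11.45,-65],[-17.75,11.45,-65],[-17.75,11.45,-65],[-17.75,11.45,-65],[-17.75,11.45,-65],[-17.75,11.45,-65],[-17.75,11.45,-65],[-17.75,11.45,-65]], "claw": 0.0}}

```text
clock: 2.0
eef_pos: [458.4, -147.8, 195.9]
tcp_rot: [2.791, 0.0, 1.501]
contact_force: [-0.0, -0.5, 0.1]
opening: 0.0
grasp_force: 0.0
```

Run:
```python
from h import *
delta(tool(frame([574,-16,72],-0.07),[0,0,120],90))
```

```text
dpos [0.1396, 0.0574, 0.0328] rot [0.08, 0.02, 0.02] world [533.1 -13.1 184.8]
```

Call:
{"name": "carry_out", "arguments": {"delta_pos": [[0.139,0.057,0.033],[0.139,0.057,0.033],[0.139,0.057,0.033],[0.139,0.057,0.033]], "rot": [[0,0,0],[0,0,0],[0,0,0],[0,0,0]]}}

```text
clock: 2.5
eef_pos: [533.0, -13.1, 184.0]
tcp_rot: [2.792, 0.0, 1.505]
contact_force: [-0.1, 0.1, 0.1]
opening: 0.003
grasp_force: 0.0
```

Run:
```python
from h import *
s=r.sense(); im=r.grab_frame("wrist"); cv2.imwrite("pics/w1.png",im); np.save("w1.npy",T(s))
print(s["eef_pos"],s["tcp_rot"])
for t in ("cap","dial","rib","drum","disp"):
    print(t,[(np.round(x["box"]).tolist(),round(x["p"],2)) for x in r.recognise(t,"wrist")[:2]])
```

```text
[533.00380943 -13.06039768 184.04587243] [2.79244590e+00 1.37146017e-04 1.50489933e+00]
cap [([288.0, 219.0, 340.0, 247.0], 0.67)]
dial [([284.0, 85.0, 354.0, 160.0], 0.93)]
rib [([290.0, 185.0, 348.0, 246.0], 0.59)]
drum [([291.0, 185.0, 348.0, 243.0], 0.96), ([282.0, 86.0, 356.0, 161.0], 0.19)]
disp [([227.0, 69.0, 406.0, 289.0], 0.74)]
```

View pics/w1.png

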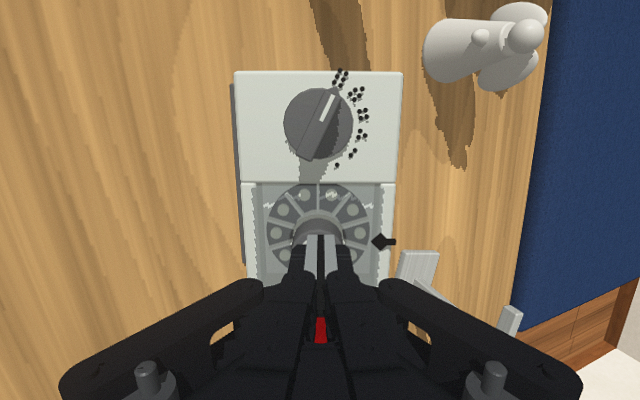

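Call:
{"name": "carry_out", "arguments": {"delta_pos": [[-0.05,0,0],[-0.1,0,0],[-0.1,0,0],[-0.1,0,0]], "rot": [[0,0,0],[0,0,0],[0,0,0],[0,0,0]]}}

```text
clock: 3.3
eef_pos: [524.8, -115.4, 184.1]
tcp_rot: [2.793, -0.0, 1.499]
contact_force: [-0.3, 0.4, -0.2]
opening: -0.001
grasp_force: 0.0
```

Run:
```python
from h import *
s=r.sense(); im=r.grab_frame("wrist"); cv2.imwrite("pics/w2.png",im); np.save("w2.npy",T(s))
print(s["eef_pos"],s["tcp_rot"])
for t in ("cap","dial","rib","drum"):
    print(t,[(np.round(x["box"]).tolist(),round(x["p"],2)) for x in r.recognise(t,"wrist")[:2]])
cv2.imwrite("pics/w2c.png",cv2.resize(im[0:240,200:440],(600,600),interpolation=2))
```

```text
[ 524.76299257 -115.43183868  184.05471632] [ 2.79289268e+00 -1.13181608e-04  1.49917539e+00]
cap [([287.0, 100.0, 346.0, 157.0], 0.68)]
dial [([283.0, 0.0, 355.0, 26.0], 0.7)]
rib [([287.0, 96.0, 350.0, 121.0], 0.71), ([287.0, 239.0, 358.0, 276.0], 0.36)]
drum [([304.0, 96.0, 350.0, 136.0], 0.58)]
```

View pics/w2c.png

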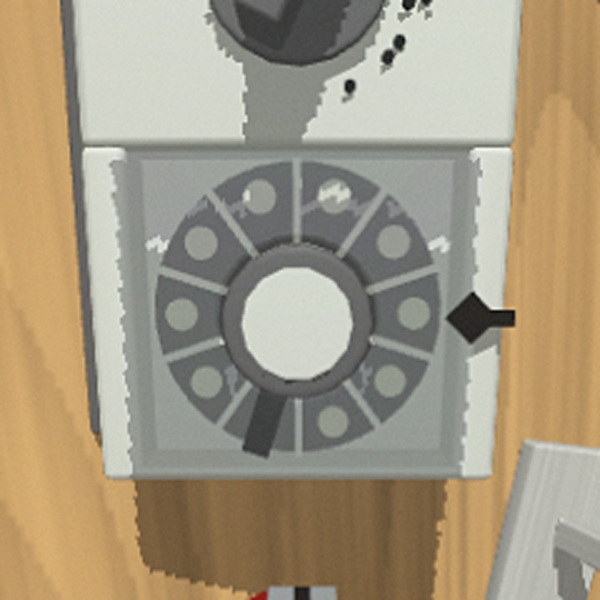

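Run:
```python
from h import *
from scipy.optimize import least_squares
he=np.array(r.camera_info("wrist")["hand_eye"]); P1=np.load("w1.npy")@he; P2=np.load("w2.npy")@he
o1=[([0,60,6.5],(319,122.5)),([-70,102.5,0],(235,72)),([70,102.5,0],(402,73))]
o2=[([0,-45,31],(319.2,128.8)),([-70,-102.5,0],(242,191.2)),([70,-102.5,0],(396.8,190.4))]
def f(p):
    F=frame(p[:3],p[3]); e=[]
    for o,P in ((o1,P1),(o2,P2)):
        X=[(F@np.r_[a,1])[:3] for a,_ in o]; e.append(proj("wrist",X,P)-np.array([b for _,b in o]))
    return np.concatenate(e).ravel()
q=least_squares(f,[574,-16,72,-.07]); p=q.x; print(p.round(3)); print(q.fun.reshape(-1,2).round(1))
# two-view check of the cap top with the top camera
print("cap tri",tri([ray("wrist",(319.2,128.8),P2),ray("top",(225+267.5*240/450,120+212*160/300),pose("top"))]).round(1))
np.save("F.npy",p)
F=frame(p[:3],p[3]); print("cap",(F@[0,-45,31,1])[:3].round(1))
delta(tool(F,[0,-45,31+25+5],90))
```

```text
[ 5.74579e+02 -2.01690e+01  6.49560e+01 -7.20000e-02]
[[-0.5  1.8]
 [-0.7 -0.6]
 [ 1.3 -0.7]
 [-0.1  0.5]
 [ 1.2 -1. ]
 [-1.2 -0.2]]
cap tri [556.9 -63.6 105.5]
cap [560.8 -64.3  94.1]
dpos [0.0519, -0.0006, 0.0655] rot [-0.01, -0.07, 0.2] world [550.5 -63.6 122.3]
```

Run:
```python
from h import *
np.save("F.npy",[572,-20,72,-.072])
delta(tool(frame([572,-20,72],-.072),[0,-45,31+25+4],90))
print(r.sense()["contact_force"])
```

```text
dpos [0.0519, -0.0007, 0.059] rot [-0.01, -0.07, 0.22] world [548.3 -63.4 128.4]
[0.53429703 0.63040274 0.10163219]
```

Call:
{"name": "carry_out", "arguments": {"delta_pos": [[0.052,-0.0005,0.0],[0.052,-0.0005,0.03],[0.052,-0.0005,0.05],[0.052,-0.0005,0.059],[0.052,-0.0005,0.059]], "rot": [[0,0,0],[0,0,0],[0,0,0],[0,0,0],[0,0,0]], "claw": 0.0}}

```text
clock: 4.18
eef_pos: [548.3, -64.0, 128.1]
tcp_rot: [2.794, 0.0, 1.502]
contact_force: [-0.1, 0.1, -0.1]
opening: -0.004
grasp_force: 0.0
```

Call:
{"name": "carry_out", "arguments": {"delta_pos": [[0,0,0.004],[0,0,0.008],[0,0,0.01],[0,0,0.01]], "rot": [[0,0,0],[0,0,0],[0,0,0],[0,0,0]]}}

```text
clock: 4.68
eef_pos: [551.9, -64.6, 119.0]
tcp_rot: [2.793, 0.0, 1.501]
contact_force: [0.2, -0.0, 0.1]
opening: -0.002
grasp_force: 0.0
```

Call:
{"name": "carry_out", "arguments": {"delta_pos": [[0,0,0.002],[0,0,0.004],[0,0,0.004]], "rot": [[0,0,0],[0,0,0],[0,0,0]]}}

```text
clock: 5.05
eef_pos: [553.2, -64.6, 115.1]
tcp_rot: [2.793, 0.0, 1.501]
contact_force: [-0.0, -0.8, 0.1]
opening: -0.003
grasp_force: 0.0
```

Call:
{"name": "carry_out", "arguments": {"delta_pos": [[0,0,0.003],[0,0,0.003]], "rot": [[0,0,0],[0,0,0]]}}

```text
clock: 5.3
eef_pos: [554.2, -64.7, 112.2]
tcp_rot: [2.793, 0.0, 1.501]
contact_force: [-0.4, -0.1, 0.3]
opening: 0.002
grasp_force: 0.0
```

Call:
{"name": "carry_out", "arguments": {"delta_pos": [[0,0,0.002],[0,0,0.002]], "rot": [[0,0,0],[0,0,0]]}}

```text
clock: 5.55
eef_pos: [554.9, -64.8, 110.4]
tcp_rot: [2.793, 0.0, 1.501]
contact_force: [-0.1, -0.2, -0.1]
opening: 0.001
grasp_force: 0.0
```

Call:
{"name": "carry_out", "arguments": {"delta_pos": [[0,0,0.002],[0,0,0.002]], "rot": [[0,0,0],[0,0,0]]}}

```text
clock: 5.8
eef_pos: [555.6, -64.8, 108.6]
tcp_rot: [2.793, 0.0, 1.501]
contact_force: [0.5, 0.5, 0.3]
opening: 0.004
grasp_force: 0.0
```

Run:
```python
from h import *
im=r.grab_frame("scene"); M=T(); tip=(M@[0,0,25,1])[:3]
print(proj("scene",[tip],pose("scene")), proj("top",[tip],pose("top")),tip)
w=r.grab_frame("wrist")
a=cv2.resize(im[110:260,240:400],(480,450),interpolation=2); b=cv2.resize(w[80:330,240:400],(288,450),interpolation=2)
cv2.imwrite("pics/p1.png",np.hstack([a,b]))
```

```text
[[301.48157779 161.61797186]] [[367.0215421  230.12067754]] [564.18706442 -65.4246751   85.14458333]
```

View pics/p1.png

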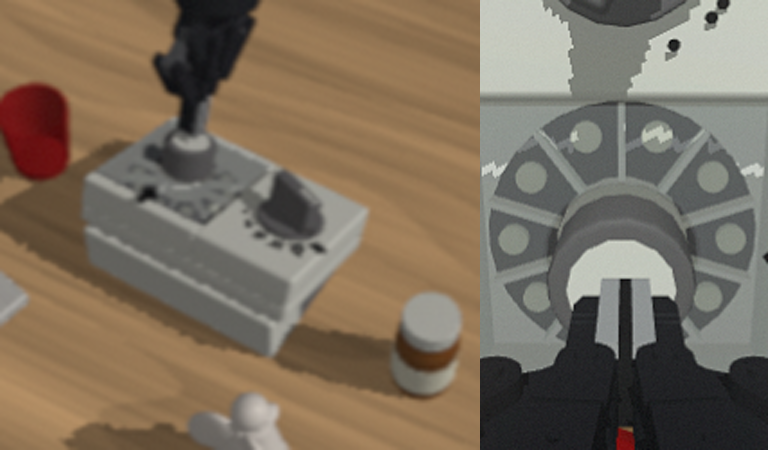

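Call:
{"name": "carry_out", "arguments": {"delta_pos": [[0,0,0.002],[0,0,0.002]], "rot": [[0,0,0],[0,0,0]]}}

```text
clock: 6.15
eef_pos: [556.3, -64.8, 106.7]
tcp_rot: [2.793, 0.0, 1.501]
contact_force: [-0.5, 0.1, 0.1]
opening: 0.0
grasp_force: 0.0
```

Call:
{"name": "carry_out", "arguments": {"delta_pos": [[0,0,0.002],[0,0,0.002]], "rot": [[0,0,0],[0,0,0]]}}

```text
clock: 6.4
eef_pos: [557.0, -64.9, 104.8]
tcp_rot: [2.793, 0.0, 1.501]
contact_force: [-0.1, 0.1, 0.7]
opening: -0.002
grasp_force: 0.0
```

Call:
{"name": "carry_out", "arguments": {"delta_pos": [[0,0,0.002],[0,0,0.002]], "rot": [[0,0,0],[0,0,0]]}}

```text
clock: 6.65
eef_pos: [557.6, -65.0, 102.9]
tcp_rot: [2.793, 0.0, 1.501]
contact_force: [-0.8, 0.1, -0.4]
opening: 0.003
grasp_force: 0.0
```

Call:
{"name": "carry_out", "arguments": {"delta_pos": [[0,0,0.002],[0,0,0.002]], "rot": [[0,0,0],[0,0,0]]}}

```text
clock: 6.9
eef_pos: [558.4, -65.0, 101.0]
tcp_rot: [2.793, 0.0, 1.501]
contact_force: [0.6, 0.5, 0.8]
opening: -0.005
grasp_force: 0.0
```

Call:
{"name": "carry_out", "arguments": {"delta_pos": [[0,0,0.002],[0,0,0.002]], "rot": [[0,0,0],[0,0,0]]}}

```text
clock: 7.15
eef_pos: [559.1, -65.1, 99.3]
tcp_rot: [2.793, 0.0, 1.501]
contact_force: [-0.9, -0.3, 2.3]
opening: -0.0
grasp_force: 1.4
```

Run:
```python
from h import *
im=r.grab_frame("scene"); M=T(); tip=(M@[0,0,25,1])[:3]
print(proj("scene",[tip],pose("scene")),tip)
w=r.grab_frame("wrist")
a=cv2.resize(im[130:205,265:360],(570,450),interpolation=2); b=cv2.resize(w[80:330,260:380],(216,450),interpolation=2)
cv2.imwrite("pics/p2.png",np.hstack([a,b]))
```

```text
[[300.94105548 164.79236776]] [567.60220627 -65.63659527  75.86038746]
```

View pics/p2.png

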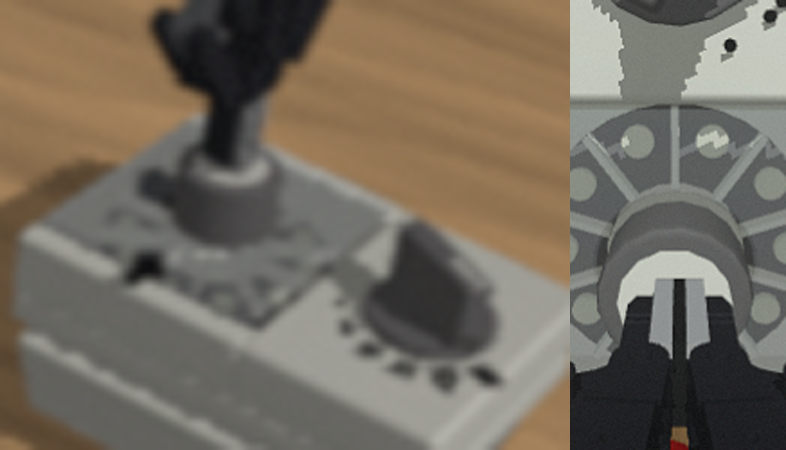

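Call:
{"name": "carry_out", "arguments": {"delta_pos": [[0,0,0.002],[0,0,0.003],[0,0,0.003]], "rot": [[0,0,0],[0,0,0],[0,0,0]]}}

```text
clock: 7.62
eef_pos: [560.2, -65.1, 96.5]
tcp_rot: [2.793, 0.0, 1.501]
contact_force: [-0.5, -0.1, 2.0]
opening: 0.001
grasp_force: 1.7
```

Call:
{"name": "carry_out", "arguments": {"delta_pos": [[0,0,0.002],[0,0,0.003],[0,0,0.003]], "rot": [[0,0,0],[0,0,0],[0,0,0]]}}

```text
clock: 8.0
eef_pos: [561.2, -65.2, 93.7]
tcp_rot: [2.793, 0.0, 1.501]
contact_force: [-1.0, -0.1, 3.8]
opening: -0.005
grasp_force: 2.0
```

Call:
{"name": "carry_out", "arguments": {"delta_pos": [[0,0,0.002],[0,0,0.004],[0,0,0.006],[0,0,0.006]], "rot": [[0,0,0],[0,0,0],[0,0,0],[0,0,0]]}}

```text
clock: 8.5
eef_pos: [563.2, -65.3, 88.2]
tcp_rot: [2.793, 0.0, 1.501]
contact_force: [-7.0, 0.8, 13.0]
opening: 0.001
grasp_force: 6.9
```

Call:
{"name": "carry_out", "arguments": {"delta_pos": [[0,0,0.001],[0,0,0.001]], "rot": [[0,0,0],[0,0,0]]}}

```text
clock: 8.75
eef_pos: [563.5, -65.4, 87.6]
tcp_rot: [2.792, 0.0, 1.501]
contact_force: [-9.1, 0.8, 15.9]
opening: 0.006
grasp_force: 9.1
```

Call:
{"name": "carry_out", "arguments": {"delta_pos": [[0,0,-0.01],[0,0,-0.025],[0,0,-0.03],[0,0,-0.03]], "rot": [[0,0,0],[0,0,0],[0,0,0],[0,0,0]]}}

```text
clock: 9.25
eef_pos: [553.4, -64.7, 115.8]
tcp_rot: [2.792, 0.0, 1.501]
contact_force: [-0.5, 0.5, -0.6]
opening: -0.002
grasp_force: 0.0
```

Run:
```python
from h import *
im=r.grab_frame("scene"); t=r.grab_frame("top"); w=r.grab_frame("wrist")
a=cv2.resize(im[140:200,270:350],(400,300),interpolation=2); b=cv2.resize(w[80:200,240:400],(400,300),interpolation=2); c=cv2.resize(t[180:270,290:410],(400,300),interpolation=2)
cv2.imwrite("pics/p3.png",np.vstack([np.hstack([a,b]),np.hstack([c,c*0])]))
```

```text
(no output)
```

View pics/p3.png

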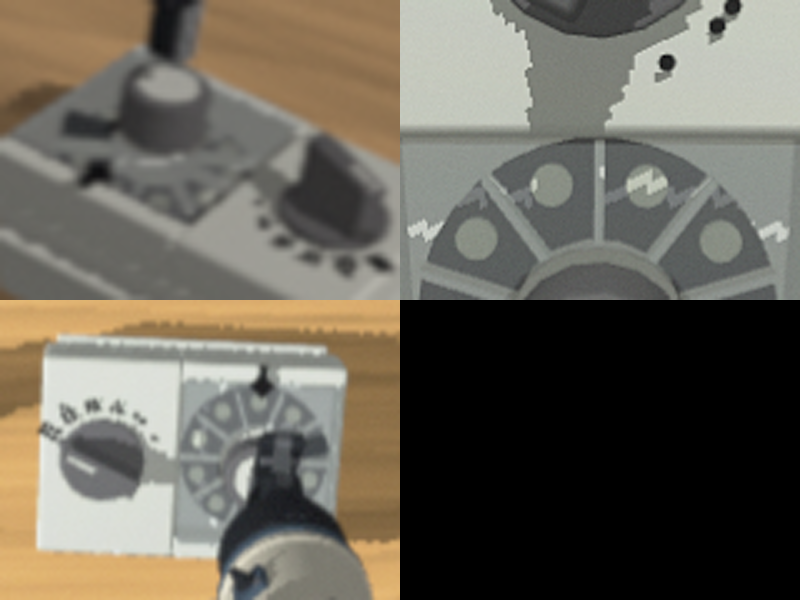

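Call:
{"name": "carry_out", "arguments": {"delta_pos": [[0,0,0.014],[0,0,0.022],[0,0,0.026],[0,0,0.029],[0,0,0.029]], "rot": [[0,0,0],[0,0,0],[0,0,0],[0,0,0],[0,0,0]]}}

```text
clock: 10.02
eef_pos: [563.3, -65.4, 88.1]
tcp_rot: [2.793, 0.0, 1.501]
contact_force: [-5.7, 0.5, 14.1]
opening: -0.001
grasp_force: 7.5
```

Call:
{"name": "carry_out", "arguments": {"delta_pos": [[0,0,-0.01],[0,0,-0.025],[0,0,-0.029],[0,0,-0.029]], "rot": [[0,0,0],[0,0,0],[0,0,0],[0,0,0]]}}

```text
clock: 10.52
eef_pos: [553.3, -64.6, 115.7]
tcp_rot: [2.792, 0.0, 1.501]
contact_force: [0.3, -0.1, -0.1]
opening: -0.001
grasp_force: 0.0
```

Call:
{"name": "carry_out", "arguments": {"delta_pos": [[0,0,0.014],[0,0,0.022],[0,0,0.026],[0,0,0.029],[0,0,0.029]], "rot": [[0,0,0],[0,0,0],[0,0,0],[0,0,0],[0,0,0]]}}

```text
clock: 11.15
eef_pos: [563.3, -65.3, 88.0]
tcp_rot: [2.793, 0.0, 1.501]
contact_force: [-5.4, 0.7, 13.7]
opening: 0.002
grasp_force: 7.7
```

Call:
{"name": "carry_out", "arguments": {"delta_pos": [[0,0,-0.01],[0,0,-0.025],[0,0,-0.06],[0,0,-0.09],[0,0,-0.1],[0,0,-0.1]], "rot": [[0,0,0],[0,0,0],[0,0,0],[0,0,0],[0,0,0],[0,0,0]], "claw": 0.05}}

```text
clock: 11.9
eef_pos: [529.3, -63.0, 182.5]
tcp_rot: [2.791, 0.0, 1.501]
contact_force: [1.5, 0.3, 0.4]
opening: 0.588
grasp_force: 0.0
```

Run:
```python
from h import *
im=r.grab_frame("scene"); s=r.sense(); w=r.grab_frame("wrist"); np.save("w3.npy",T(s))
b=[x["box"] for x in r.recognise("dial","wrist")[:1]]; print(b)
a=cv2.resize(im[140:200,270:350],(400,300),interpolation=2); b=cv2.resize(w[0:240,240:400],(400,600),interpolation=2); t=r.grab_frame("top")
c=cv2.resize(t[180:270,290:410],(400,300),interpolation=2)
cv2.imwrite("pics/p4.png",np.hstack([np.vstack([a,c]),b]))
for cam in ("top","scene"): print(r.recognise("dial",cam)[:1])
```

```text
[[281.2, 14.5, 358.1, 95.5]]
[{'box': [275.2, 134.5, 310.6, 169.9], 'p': 0.74}]
[{'box': [329.3, 164.6, 348.4, 189.1], 'p': 0.88}]
```

View pics/p4.png

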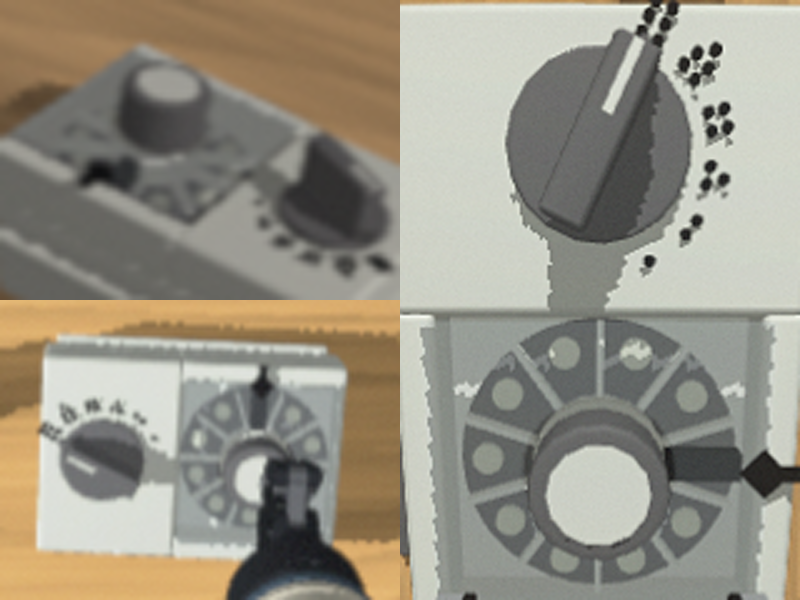

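Run:
```python
from h import *
he=np.array(r.camera_info("wrist")["hand_eye"]); P=[np.load(f"w{i}.npy")@he for i in (1,2,3)]
ts=lambda u,v:ray("top",(290+u*.3,180+(v-300)*.3),pose("top")); ss=lambda u,v:ray("scene",(270+u/5,140+v/5),pose("scene"))
w1,w2,w3=[lambda u,v,p=p:ray("wrist",(u,v),p) for p in P]
print("skirt w1w3",tri([w1(319,122.5),w3(319.2,57.2)]).round(1))
print("cap w2w3",tri([w2(319.2,128.8),w3(319.6,198.4)]).round(1))
print("cap top scene",tri([ray("top",(225+267.5*240/450,120+212*160/300),pose("top")),ss(165,85)]).round(1),"cap +wrist",tri([w2(319.2,128.8),w3(319.6,198.4),ss(165,85)]).round(1))
print("skirt top scene",tri([ts(101,460),ss(333,213)]).round(1),"w3+scene",tri([w3(319.2,57.2),ss(333,213)]).round(1))
print("mark w2w3",tri([w2(200+470/2.5,317/2.5),w3(240+365/2.5,474/2.5)]).round(1), tri([w3(240+365/2.5,474/2.5),ss(97,172)]).round(1))
```

```text
skirt w1w3 [575.6  41.6  74.2]
cap w2w3 [557.4 -62.8 104.1]
cap top scene [557.  -65.   96.2] cap +wrist [558.9 -63.6  99.4]
skirt top scene [572.3  39.8  69.3] w3+scene [575.2  41.7  73.8]
mark w2w3 [619.6 -67.8  97.9] [621.2 -67.9  95.5]
```

Run:
```python
from h import *
print(r.tips_ahead, r.sense()["opening"])
M=tool(frame([572,-20,72],-.072),[0,0,0],90)
for tcp,obs in (([559.1,-65.1,99.3],(304.2,157.5)),([555.6,-64.8,108.6],(303,155))):
    M[:3,3]=tcp; print(obs,[proj("scene",[(M@[0,0,d,1])[:3]],pose("scene"))[0].round(1).tolist() for d in (-5,0,6,15,25)])
s=r.sense();P=T(s)@np.array(r.camera_info("wrist")["hand_eye"])
print([proj("wrist",[(T(s)@[0,y,d,1])[:3]],P)[0].round(0).tolist() for d in (0,10,25) for y in (0,25)])
```

```text
25.0 0.5870833504053549
(304.2, 157.5) [[302.6, 155.1], [302.3, 156.7], [302.0, 158.7], [301.5, 161.6], [300.9, 164.8]]
(303, 155) [[303.2, 151.8], [302.9, 153.5], [302.6, 155.4], [302.1, 158.4], [301.5, 161.6]]
[[319.0, 251.0], [367.0, 250.0], [319.0, 242.0], [365.0, 242.0], [319.0, 231.0], [361.0, 231.0]]
```

Run:
```python
from h import *
F=frame([572,-20,72],-.072); 
for X in ([575.6,41.6,74.2],[572.3,39.8,69.3],[575.2,41.7,73.8]): print((np.linalg.inv(F)@np.r_[X,1])[:3].round(1))
he=np.array(r.camera_info("wrist")["hand_eye"])
for i,uv in ((1,(319,122.5)),(3,(319.2,57.2))):  # skirt ray cut at 6.5 above the face
    o,v=ray("wrist",uv,np.load(f"w{i}.npy")@he); I=np.linalg.inv(F); o=(I@np.r_[o,1])[:3]; v=I[:3,:3]@v; print(i,(o+v*(6.5-o[2])/v[2]).round(1))
delta(tool(F,[0,61,70],64.5))
```

```text
[-0.  61.7  2.4]
[-4.7 59.7 -1.2]
[-0.6 61.8  2.1]
1 [ 0.4 62.   6.5]
3 [-0.5 61.2  6.5]
dpos [0.1069, 0.0007, 0.0462] rot [-0.11, -0.02, 25.65] world [552.5  42.6 137.8]
```

Call:
{"name": "carry_out", "arguments": {"delta_pos": [[0.05,0.0005,0],[0.107,0.0005,0.01],[0.107,0.0005,0.03],[0.107,0.0005,0.046],[0.107,0.0005,0.046]], "rot": [[0,0,10],[0,0,20],[0,0,25.5],[0,0,25.5],[0,0,25.5]], "claw": 0.045}}

```text
clock: 12.82
eef_pos: [551.7, 42.2, 137.1]
tcp_rot: [2.827, -0.144, 1.084]
contact_force: [-0.3, -0.3, -1.0]
opening: 0.526
grasp_force: 0.0
```

Run:
```python
from h import *
w=r.grab_frame("wrist"); s=r.sense()
cv2.imwrite("pics/p5.png",cv2.resize(w[120:320,200:440],(720,600),interpolation=2))
F=frame([572,-20,72],-.072); print((np.linalg.inv(F)@T(s))[:3].round(3)); delta(tool(F,[0,61,16],64.5))
```

```text
[[ 4.2500e-01  9.0500e-01 -2.0000e-03 -3.0200e-01]
 [ 9.0500e-01 -4.2500e-01  0.0000e+00  6.0315e+01]
 [-1.0000e-03 -2.0000e-03 -1.0000e+00  7.0363e+01]]
dpos [0.0008, 0.0001, 0.0544] rot [-0.12, 0.05, 0.33] world [570.9  41.2  87. ]
```

View pics/p5.png

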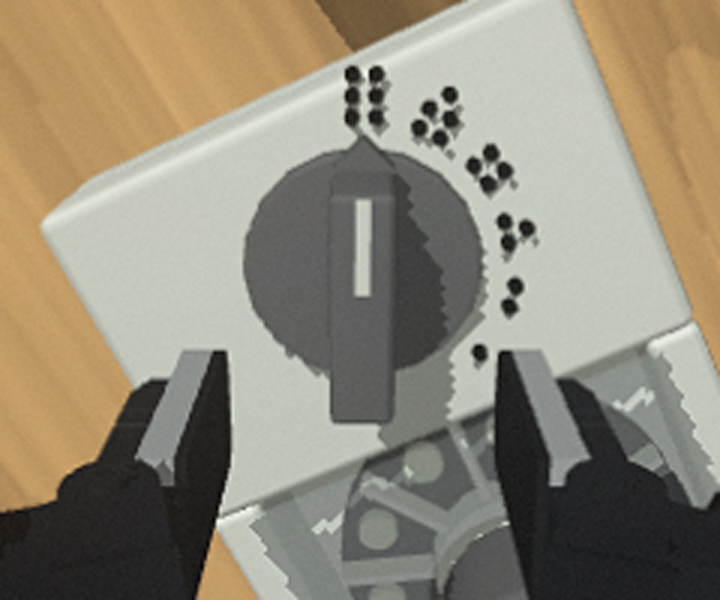

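Call:
{"name": "carry_out", "arguments": {"delta_pos": [[0.001,0,0.015],[0.001,0,0.03],[0.001,0,0.04],[0.001,0,0.045],[0.001,0,0.045]], "rot": [[0,0,0],[0,0,0],[0,0,0],[0,0,0],[0,0,0]]}}

```text
clock: 13.5
eef_pos: [568.3, 42.4, 96.3]
tcp_rot: [2.825, -0.147, 1.08]
contact_force: [-1.0, 0.9, -0.2]
opening: 0.528
grasp_force: 0.0
```

Call:
{"name": "carry_out", "arguments": {"delta_pos": [[0,0,0.004],[0,0,0.008],[0,0,0.008]], "rot": [[0,0,0],[0,0,0],[0,0,0]]}}

```text
clock: 13.88
eef_pos: [571.1, 42.3, 89.1]
tcp_rot: [2.824, -0.147, 1.08]
contact_force: [-0.1, 0.6, 0.7]
opening: 0.526
grasp_force: 0.0
```

Call:
{"name": "carry_out", "arguments": {"delta_pos": [[0,0,0],[0,0,0],[0,0,0],[0,0,0],[0,0,0],[0,0,0]], "rot": [[0,0,0],[0,0,0],[0,0,0],[0,0,0],[0,0,0],[0,0,0]], "claw": 0.005, "grip_force": 40}}

```text
clock: 14.62
eef_pos: [570.3, 42.7, 89.3]
tcp_rot: [2.825, -0.147, 1.08]
contact_force: [-5.7, 3.9, 5.0]
opening: 0.152
grasp_force: 39.1
```

Call:
{"name": "carry_out", "arguments": {"delta_pos": [[0,0,0],[0,0,0],[0,0,0],[0,0,0],[0,0,0],[0,0,0]], "rot": [[0,0,7],[0,0,14],[0,0,20],[0,0,26],[0,0,26],[0,0,26]]}}

```text
clock: 15.38
eef_pos: [570.9, 42.1, 89.5]
tcp_rot: [2.918, -0.27, 0.635]
contact_force: [-4.8, -1.4, 5.9]
opening: 0.151
grasp_force: 39.4
```

Call:
{"name": "carry_out", "arguments": {"delta_pos": [[0,0,0],[0,0,0],[0,0,0],[0,0,0],[0,0,0],[0,0,0],[0,0,0],[0,0,0]], "rot": [[0,0,9],[0,0,18],[0,0,27],[0,0,36],[0,0,45],[0,0,51.5],[0,0,51.5],[0,0,51.5]]}}

```text
clock: 16.38
eef_pos: [571.1, 40.6, 89.6]
tcp_rot: [-3.063, -0.34, -0.308]
contact_force: [-0.8, -15.5, 6.7]
opening: 0.153
grasp_force: 39.6
```

Run:
```python
from h import *
F=frame([572,-20,72],-.072); M=np.linalg.inv(F)@T(); print(np.degrees(np.arctan2(M[1,0],M[0,0])),M[:3,3],r.sense()["opening"])
```

```text
-12.709944043048068 [ 1.0676081  60.42254919 18.387183  ] 0.1525714037980686
```

Call:
{"name": "carry_out", "arguments": {"delta_pos": [[0,0,0],[0,0,0],[0,0,0],[0,0,0]], "rot": [[0,0,0],[0,0,0],[0,0,0],[0,0,0]], "claw": 0.045}}

```text
clock: 16.88
eef_pos: [571.2, 42.5, 89.3]
tcp_rot: [-3.06, -0.34, -0.31]
contact_force: [0.3, 0.3, 0.3]
opening: 0.526
grasp_force: 0.0
```

Call:
{"name": "carry_out", "arguments": {"delta_pos": [[0,0,-0.02],[0,0,-0.05],[0,0,-0.09],[0,0,-0.1],[0,0,-0.1]], "rot": [[0,0,0],[0,0,0],[0,0,0],[0,0,0],[0,0,0]]}}

```text
clock: 17.5
eef_pos: [537.3, 44.8, 183.7]
tcp_rot: [-3.059, -0.341, -0.31]
contact_force: [-0.8, -0.1, -1.0]
opening: 0.522
grasp_force: 0.0
```

Run:
```python
from h import *
w=r.grab_frame("wrist"); t=r.grab_frame("top"); 
cv2.imwrite("pics/p6.png",np.hstack([cv2.resize(w[80:320,200:440],(400,400),interpolation=2),cv2.resize(t[180:270,290:410],(400,400),interpolation=2)]))
```

```text
(no output)
```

View pics/p6.png

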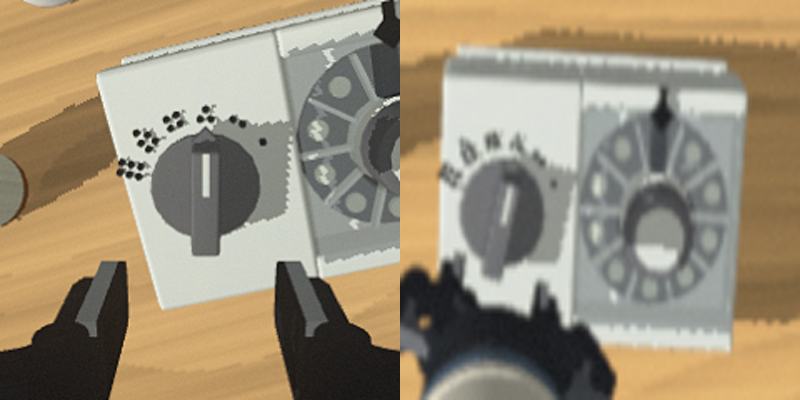

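The pointer at (207,130) points to the three-stud group at (207,113), and the rib stands at the black mark at (660,110). The gripper is clear.

```bash
python3 -c "
from rig import r
print(r.sign_off())"
```

```text
the job is handed in; nothing more can be done
None
```

The dispenser is set for tonight and handed in at about 17.5 s: three full presses brought the rib to the mark, the dial went from six studs to three, the last pictures show both in place, and I touched nothing else.

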